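# Load the deodoriser cartridge and shut the console lid

### The job

Stand the oblong white deodoriser cartridge (not the round canister) upright in the cradle inside the open well of the hall console, its length running front to back like the cradle, and let go of it; set it down, do not drop it. Then swing the flip lid down by its lever until it is fully shut, so that it presses the cartridge home.

Things in the scene. Friction and masses are not known exactly. Their poses are not given: they have to be found in the camera images.
- cartridge: White oblong block with grey vent slots, upright: 56 mm long (x), 34 thick (y), 60 tall (z), about 0.12 kg; origin at centre of underside; same after a half turn about z. Pick it across the 34. It stands on the ledge (z = 0); bystanders' centres are 90 mm or more away: round white canister (42 across, 66 tall), glass paperweight, key fob, watch on a stand (95 tall).
- console: Fixed white box, 60 high (all mm), open well. Origin on the ledge under the cradle's centre; x to the back (hinge side), z up. Well inside: x -68..80, y -70..70. Black cradle, long along x: inside 66 x 44, flared above z 30 to 82 x 60 at z 38. Its floor is a spring plate, top at z 22: bears the cartridge without sinking; the shut lid presses it 12 mm down (5 N). Hinge line along y at x 85, z 78.
- lid (a joint): Grey flip lid, angle in rad: 0 shut (level), pi/2 upright, 1.85 its stop; starts upright or leaning slightly back. The stiff hinge keeps it where it is left and holds it shut; about 5 N on the lever closes it. 156 mm wide along y, reaches 162 mm from the hinge; its underside plane passes through the hinge line, 8 mm thick, 16 mm skirt and a pressing pad below.
- lever_tip (a point): Push point on the outer face of the metal lever, a flat bar 28 mm wide, 10 thick, down the middle of the lid's outside, sticking out 28 mm past its front edge. The point is 175 mm from the hinge line along the lid, 18 mm out from the underside plane, 15 mm short of the lever's end. x points to the hinge, z out of the outer face (to the back when upright): push against z, forward and down.
Mind the look-alikes: they are no part of the job. What is shaped like the cartridge but green or purple is not meant. Of the things that look like the console, the smaller one is meant.

How it is judged:
By the outcome, as a careful person would: the job done as asked, in the order asked, and still so for the second after the job is handed in, with the robot touching nothing.
It also fails if it takes over 61 s, if anything falls off the work surface, if the arm or the gripper's body presses on something with over 40 N, if the wrist force passes 120 N, or if a joint passes its speed limit or range.

### The arm

A 7-joint arm with a two-finger parallel gripper is mounted at the origin on the work surface. World frame = base frame: x ahead of the robot, y to its left, z up, the work surface at z = 0. Lengths are in m, angles in rad, forces in N, time in s.
With the tool pointing down it reaches from about 0.425 to 0.925 m from the base axis. Payload 6.8 kg.
Tool frame: the origin (TCP) lies at the very end of the fingers, on their centre line; the grasp point (between the pads) lies r.grasp_offset behind it (r.grasp_offset is the distance from the TCP to the grasp point, in m); z points along the fingers, y is the direction in which the jaws open and shut (so a half turn about z gives the same grasp; the last joint's range is limited). The gripper opens to 85 mm and grips with 20 to 120 N. Pads are 22 mm wide; open, the fingers measure 114 mm over their backs; the gripper's body (76 mm by 85 mm) begins 54 mm behind the grasp point. The pads swing forward as they close: fully open they stand 13 mm farther back than shut.
Start: joints at [1.135, 0.477, 0.022, 1.555, -0.011, 1.109, -0.083], TCP at [0.217, -0.639, 0.231] pointing down, gripper open.
Joint ranges: [-2.96, 2.96], [-0.34, 2.1], [-1.41, 1.46], [0.24, 2.44], [-1.37, 4.51], [0.17, 1.92], [-2.96, 2.96]. Speed limits (rad/s): [2.39, 2.39, 3.14, 3.14, 3.14, 3.14, 3.14].

### API

Orientations are given as a rotation vector (axis times angle).
In Python, from bench import r gives the robot as it stands.
- The arm moves only by the shell command python3 -m jog 'ROWS' [FORCE]. ROWS is JSON, one flat list of numbers, 7 for each row, row after row: the turn, a rotation vector about the tool's x, y, z normalised to -1 to 1, where 1 is 180 degrees, then the shift along the tool's x, y, z normalised to -1 to 1, where 1 is 200 mm, then the opening, from 0 (shut) to 1 (fully open). In form: [wx, wy, wz, x, y, z, hand, wx, wy, wz, x, y, z, hand, ...]. A call has 1 to 12 rows; each row is the pose to reach, as a shift and turn from the pose measured when the call began, along the tool's axes at that moment, turning the shorter way round; what a row does not reach only later rows make up. A row lasts 1/10 s, in which the tool goes at most 50 mm and 8.59 degrees, less where a joint would pass 70% of its speed; a pose out of reach is approached as far as the arm can. A call with a number of a shift or a turn outside -1 to 1 is refused whole. A call with a gripper value outside its range is refused whole. The fingers move at their own pace and stop on an object; FORCE is the grip in N (left out, the last holds). Time passes only in rows, so rows that repeat a pose let the fingers close. It gives the time, the measured TCP pose, the force and the opening at its end, in the units of the state.
- r.get_obs(): the state, without advancing time (a new reading comes with each control period).
- r.grab_frame(name): name is "scene" or "top" or "wrist"; returns the picture (480x640x3 uint8, red, green, blue); there is no depth.
- r.calibration(name): a dict with "K" (3x3 intrinsics, pixels), "dist_coeffs" ([k1, k2, p1, p2, k3] as OpenCV has them; the pictures are not rectified), "origin" and "rotation" of the camera in the world; the wrist camera has in their place "T_tool_cam" (4x4, takes a point from camera to tool coordinates, whose origin is the TCP and whose axes are the flange's). Camera axes: x right, y up, looking along -z (the intrinsics and any distortion apply to the point x, -y, -z); pixel columns grow to the right and rows downward; lengths in m; the calibration is good to about 2 mm. A picture is of the moment at which its call begins: read the wrist's pose just before it. calibration takes no time and is no camera call.
- r.hand_in(): hands the job in, once; it reports no verdict.
The state is a dict: "clock": time; "joints": joint angles; "qvel": joint speeds; "tau": joint torques, N m; "tcp_pos": TCP position; "orientation": TCP orientation; "contact_force": force on the tool from outside, world axes, zero at the start; "moment": the same for the moment, N m; "grip_width": finger opening in m.
Only numpy, scipy, OpenCV 4.12 (cv2) and the standard library are available. Lean on these libraries where they do the work, as an engineer would, in place of code of your own. Each camera call takes 0.05 s, during which the arm holds its last target.

## Working session

There is one attempt and no reset: what is moved stays moved. The work goes in short steps, Python scripts to look and compute and a shell command to move; the robot and the scene stay as the last step left them, time stands still between calls to the robot, and variables do not carry over. Pictures are saved under pics/ and viewed, and the job is handed in when it is done.

```bash
ls; mkdir -p pics
python3 - <<'E'
from bench import r
import cv2, json
o=r.get_obs(); print(o, r.grasp_offset)
for n in ["scene","top","wrist"]:
    c=r.calibration(n); print(n,{k:(v.tolist() if hasattr(v,'tolist') else v) for k,v in c.items()})
    cv2.imwrite(f"pics/{n}0.png",r.grab_frame(n)[:,:,::-1])
E
```

```text
pics
{'clock': 0.0, 'joints': array([ 1.13490552,  0.47778432,  0.02234355,  1.55645975, -0.0114932 ,
        1.10933719, -0.08308025]), 'qvel': array([ 0.00014669, -0.00040823,  0.00074701,  0.00048725, -0.00023564,
       -0.00010979,  0.00023124]), 'tau': array([-3.94696617e-04, -5.96439922e+01,  1.60769474e+00, -2.81193370e+01,
        1.24416518e-02,  9.30246926e-03,  2.42304890e-05]), 'tcp_pos': array([ 0.2171023 , -0.63849096,  0.23033289]), 'orientation': array([-3.09770051e+00, -5.12359233e-01,  7.01406245e-04]), 'contact_force': array([ 0.27980537, -0.6357828 ,  0.71405675]), 'moment': array([ 0.03138337,  0.02385084, -0.06851646]), 'grip_width': 0.08546003652063174} 0.0187
scene {'K': [[472.5576851297077, 0.0, 323.1020797308845], [0.0, 472.5576851297077, 230.85234251915475], [0.0, 0.0, 1.0]], 'dist_coeffs': [-0.0052499872088379905, 0.0, 0.0, 0.0, 0.0], 'origin': [1.1317493829724892, -0.1271331898659483, 0.949845090979426], 'rotation': [0.5253343292857022, 0.4440028438469853, 1.377045064753195]}
top {'K': [[578.3428325016324, 0.0, 321.6605503188958], [0.0, 578.3428325016324, 244.9540350301979], [0.0, 0.0, 1.0]], 'dist_coeffs': [-0.14814721791872182, 0.0, 0.0, 0.0, 0.0], 'origin': [0.43985846735846623, -0.017714249150719938, 1.399213017818656], 'rotation': [0.05177893894837424, -0.06375721844320226, -1.5918403439464983]}
wrist {'K': [[427.26298008854445, 0.0, 312.72668542163126], [0.0, 427.26298008854445, 237.43313896544996], [0.0, 0.0, 1.0]], 'dist_coeffs': [0.00978650805691675, 0.0, 0.0, 0.0, 0.0], 'T_tool_cam': [[-7.687010916810354e-05, 0.9649918415565438, 0.2622798883259905, 0.0683025844696735], [0.999999968456889, 1.146330079527639e-05, 0.0002509079724670215, -0.0015863459505535138], [0.00023911755315965296, 0.2622798993401904, -0.9649918119988856, -0.14236788395262498], [0.0, 0.0, 0.0, 1.0]]}
```

View pics/scene0.png

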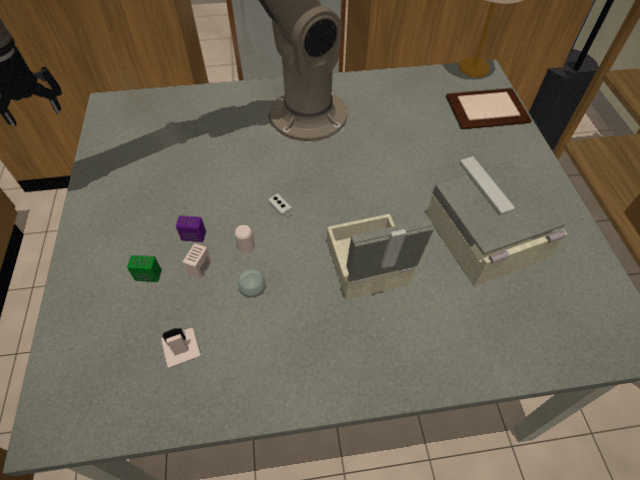

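View pics/top0.png

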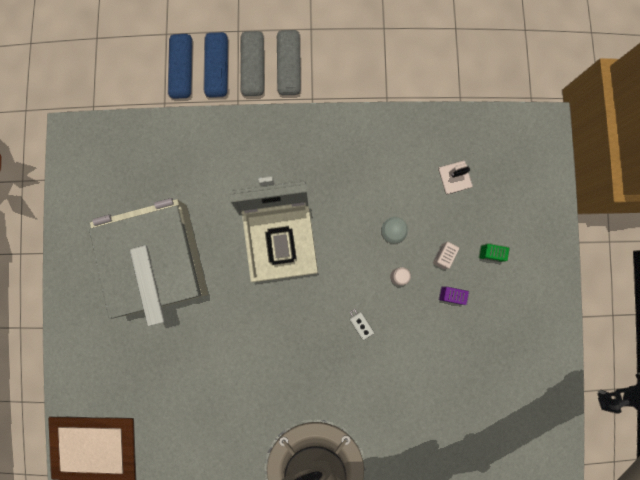

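View pics/wrist0.png

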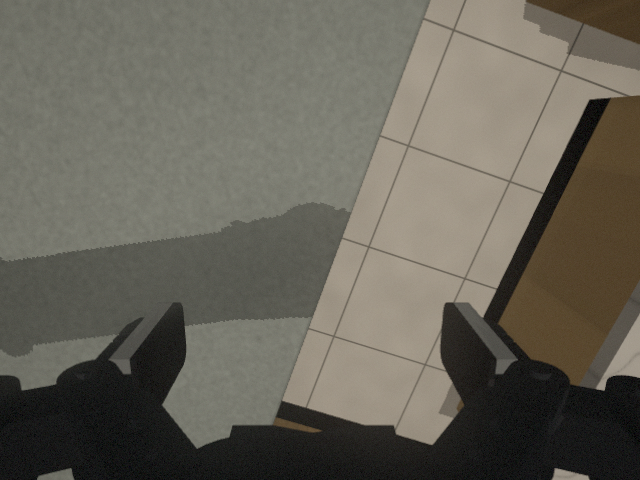

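Top view. What could be taken for the cartridge: the white slotted block at (448,256), the round canister at (401,276), the green block at (495,253) and the purple block at (455,296). Consoles: the small open one at (280,245) and the large grey one at (150,265). I choose the white slotted block and the small open console, and check both in crops.

```bash
cat > h.py <<'E'
import numpy as np, cv2
from scipy.spatial.transform import Rotation as R
from bench import r
def cam(n,obs=None):
    c=r.calibration(n); K=np.array(c['K']); d=np.array(c['dist_coeffs'])
    if 'T_tool_cam' in c:
        T=np.array(c['T_tool_cam']); Rt=R.from_rotvec(obs['orientation']).as_matrix()
        return K,d,Rt@T[:3,3]+obs['tcp_pos'],Rt@T[:3,:3]
    return K,d,np.array(c['origin']),R.from_rotvec(c['rotation']).as_matrix()
def onplane(C,px,z):
    K,d,o,Rm=C
    u=cv2.undistortPoints(np.array(px,float).reshape(-1,1,2),K,d).reshape(-1,2)
    v=np.c_[u[:,0],-u[:,1],-np.ones(len(u))]@Rm.T
    return o+v*((z-o[2])/v[:,2])[:,None]
def proj(C,P):
    K,d,o,Rm=C
    p=(np.atleast_2d(P)-o)@Rm; p=p*[1,-1,-1]
    return cv2.projectPoints(p,np.zeros(3),np.zeros(3),K,d)[0].reshape(-1,2)
def crop(im,x0,y0,w,h,s,name):
    cv2.imwrite(name,cv2.resize(im[y0:y0+h,x0:x0+w],None,fx=s,fy=s,interpolation=cv2.INTER_CUBIC))
E
python3 - <<'E'
from h import *
im=cv2.imread('pics/top0.png'); crop(im,380,220,130,95,6,'pics/c1.png'); crop(im,225,165,110,130,4.6,'pics/c2.png')
im=cv2.imread('pics/scene0.png'); crop(im,310,195,140,110,5.5,'pics/c3.png')
E
```

```text
(no output)
```

View pics/c1.png

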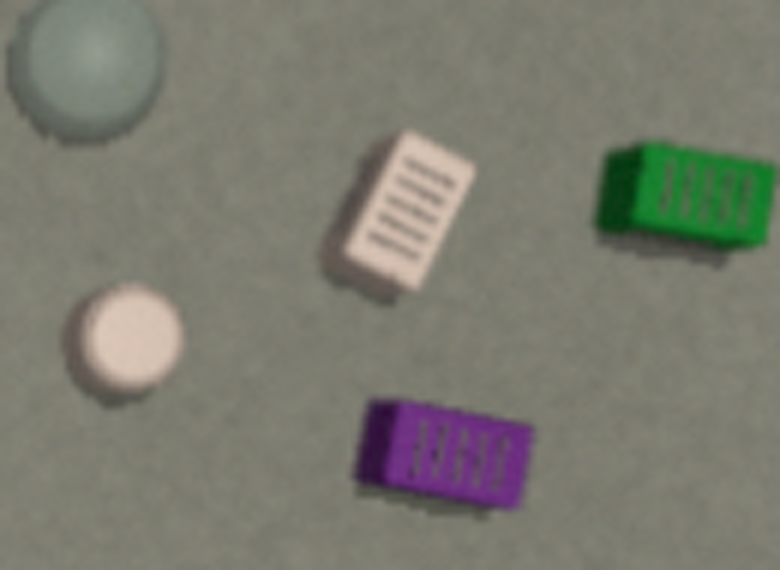

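View pics/c2.png

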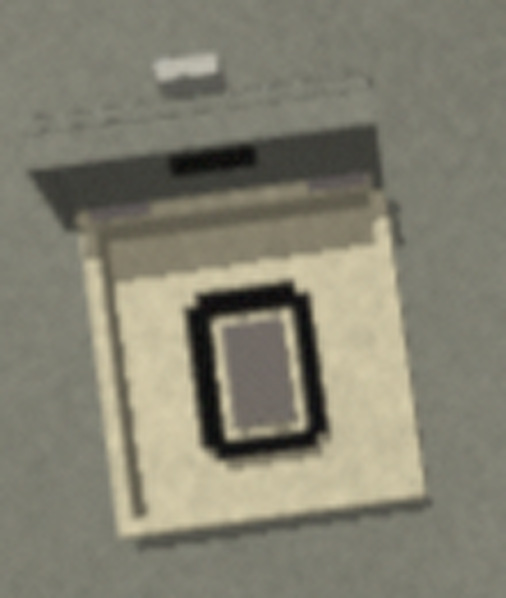

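View pics/c3.png

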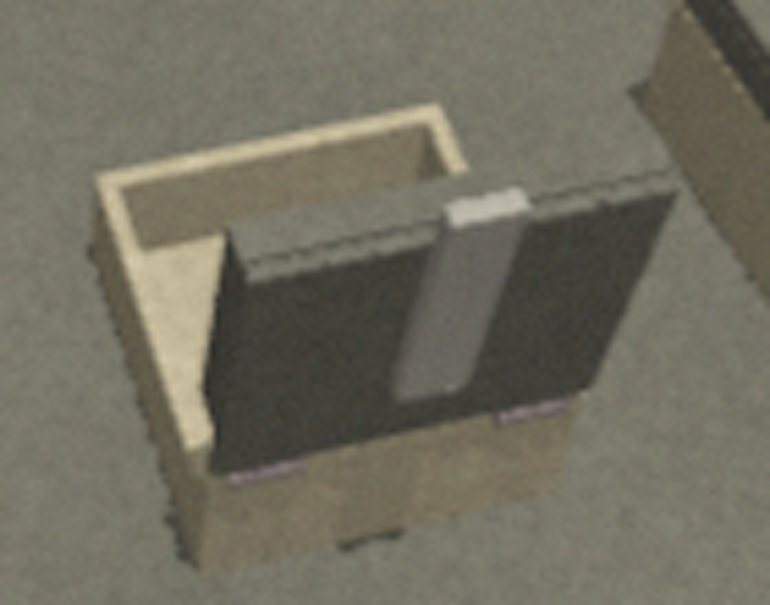

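The crop confirms it: the block at (448,256) is white with slots. Its top-face corners in the crop are (405,131), (476,168), (415,291), (345,252). The small console is open; the cradle ring is centred near crop (258,371) and the lid stands at the back with its lever end at (187,68).

Run:
```python
from h import *
C=cam('top')
P=np.array([(405,131),(476,168),(415,291),(345,252)])/6+[380-.4,220-.4]
Q=onplane(C,P,0.06); print(Q[:,:2], Q.mean(0))
a=Q[0]-Q[3]+Q[1]-Q[2]; b=Q[1]-Q[0]+Q[2]-Q[3]
print('len dir',np.degrees(np.arctan2(a[1],a[0])),np.linalg.norm(a)/2,'thick',np.degrees(np.arctan2(b[1],b[0])),np.linalg.norm(b)/2)
f=lambda L: np.array(L)/4.6+[225-.4,165-.4]
ring=f([(197,297),(300,284),(327,440),(215,456)])
Q=onplane(C,ring,0.038); print(Q[:,:2],Q.mean(0), np.linalg.norm(Q[0]-Q[1]),np.linalg.norm(Q[1]-Q[2]))
a=Q[0]-Q[3]+Q[1]-Q[2]; print(np.degrees(np.arctan2(a[1],a[0])))
pl=f([(222,323),(283,317),(298,425),(235,433)]); Q=onplane(C,pl,0.022); print('plate',Q.mean(0))
a=Q[0]-Q[3]+Q[1]-Q[2]; print(np.degrees(np.arctan2(a[1],a[0])))
fr=f([(120,535),(428,500),(388,215),(82,232)]); Q=onplane(C,fr,0.06); print('box',Q)
for i,j in((1,0),(1,2),(0,3)):
    d=Q[j]-Q[i]; print(np.linalg.norm(d),np.degrees(np.arctan2(d[1],d[0])))
```

```text
[[ 0.54005722 -0.32301385]
 [ 0.5249646  -0.35066477]
 [ 0.47751934 -0.32465733]
 [ 0.49336154 -0.29755142]] [ 0.50897568 -0.32397184  0.06      ]
len dir -28.666843299245325 0.05364621580582141 thick -119.46423284586133 0.031445480438190926
[[0.57997351 0.09832627]
 [0.58552591 0.04518272]
 [0.50493922 0.03279759]
 [0.49795695 0.09034093]] [0.5420989  0.06666188 0.038     ] 0.0534328091351572 0.0815328527755437
7.140648024947244
plate [0.54052231 0.06781116 0.022     ]
6.331687463199895
box [[ 0.45821555  0.13718956  0.06      ]
 [ 0.4725792  -0.0182413   0.06      ]
 [ 0.61738265 -0.00107352  0.06      ]
 [ 0.61219111  0.15452426  0.06      ]]
0.15609313753430495 95.27981204942799
0.14581759924978546 6.7613790391570125
0.15494827109921533 6.4233595260415255
```

```bash
cat >> h.py <<'E'
def target(psi_deg):
    c,s=np.cos(np.radians(psi_deg)),np.sin(np.radians(psi_deg))
    return np.array([[c,s,0],[s,-c,0],[0,0,-1.]])
def go(pos,psi):
    o=r.get_obs(); Rt=R.from_rotvec(o['orientation']).as_matrix()
    w=R.from_matrix(Rt.T@target(psi)).as_rotvec()/np.pi
    s=Rt.T@(np.array(pos)-o['tcp_pos'])/0.2
    print('tcp',o['tcp_pos'].round(4),'F',o['contact_force'].round(1),'psi',np.degrees(np.arctan2(Rt[1,0],Rt[0,0])).round(2),'w',w.round(4),'s',s.round(4),'grip',round(o['grip_width'],4),'t',o['clock'])
def cons(c,yaw,p):  # console mm -> world m
    y=np.radians(yaw); p=np.array(p)/1000.
    return np.array([c[0]+np.cos(y)*p[0]-np.sin(y)*p[1],c[1]+np.sin(y)*p[0]+np.cos(y)*p[1],p[2]])
E
python3 - <<'E'
from h import *
go([0.509,-0.324,0.2],151)
# lid angle from top/scene: lever end
for n,px in(('top',(225+187/4.6,165+57/4.6)),('scene',(310+487/5.5,195+192/5.5))):
  C=cam(n)
  for th in np.arange(1.5,1.86,.05):
    P=[cons((.541,.067),6.7,(85-190*np.cos(th)+h*np.sin(th),0,78+190*np.sin(th)+h*np.cos(th))) for h in (8,18)]
    print(n,round(th,2),proj(C,P).round(1).tolist(),px)
E
```

```text
tcp [ 0.2172 -0.6386  0.2305] F [-0.2  0.2  0.3] psi 18.78 w [-3.000e-04 -5.000e-04 -7.345e-01] s [ 1.888  -1.0195  0.1539] grip 0.0855 t 0.15
top 1.5 [[268.2, 197.1], [267.5, 192.1]] (265.6521739130435, 177.3913043478261)
top 1.55 [[267.6, 192.4], [266.9, 187.4]] (265.6521739130435, 177.3913043478261)
top 1.6 [[267.0, 187.7], [266.4, 182.8]] (265.6521739130435, 177.3913043478261)
top 1.65 [[266.4, 183.1], [265.8, 178.3]] (265.6521739130435, 177.3913043478261)
top 1.7 [[265.9, 178.6], [265.3, 173.9]] (265.6521739130435, 177.3913043478261)
top 1.75 [[265.4, 174.2], [264.8, 169.6]] (265.6521739130435, 177.3913043478261)
top 1.8 [[264.9, 170.0], [264.4, 165.5]] (265.6521739130435, 177.3913043478261)
top 1.85 [[264.4, 165.8], [263.9, 161.5]] (265.6521739130435, 177.3913043478261)
scene 1.5 [[389.8, 215.2], [391.7, 219.2]] (398.54545454545456, 229.9090909090909)
scene 1.55 [[391.5, 219.2], [393.4, 223.4]] (398.54545454545456, 229.9090909090909)
scene 1.6 [[393.3, 223.4], [395.2, 227.7]] (398.54545454545456, 229.9090909090909)
scene 1.65 [[395.0, 227.7], [396.9, 232.3]] (398.54545454545456, 229.9090909090909)
scene 1.7 [[396.7, 232.2], [398.6, 237.0]] (398.54545454545456, 229.9090909090909)
scene 1.75 [[398.4, 236.9], [400.2, 241.9]] (398.54545454545456, 229.9090909090909)
scene 1.8 [[400.1, 241.8], [401.8, 246.9]] (398.54545454545456, 229.9090909090909)
scene 1.85 [[401.6, 246.7], [403.3, 252.0]] (398.54545454545456, 229.9090909090909)
```

```bash
python3 -m jog '[0,0,-0.7345,0.95,-0.51,0,1, 0,0,-0.7345,0.95,-0.51,0,1, 0,0,-0.7345,0.95,-0.51,0,1, 0,0,-0.7345,0.95,-0.51,0,1, 0,0,-0.7345,0.95,-0.51,0,1, 0,0,-0.7345,0.95,-0.51,0,1, 0,0,-0.7345,0.95,-0.51,0,1, 0,0,-0.7345,0.95,-0.51,0,1, 0,0,-0.7345,0.95,-0.51,0,1, 0,0,-0.7345,0.95,-0.51,0,1, 0,0,-0.7345,0.95,-0.51,0,1, 0,0,-0.7345,0.95,-0.51,0,1]'; python3 -c "
from h import *
go([0.509,-0.324,0.22],151)"
```

```text
clock: 1.35
tcp_pos: [0.364, -0.4808, 0.2303]
orientation: [-1.516, -2.75, -0.002]
contact_force: [-0.6, 0.2, -0.2]
grip_width: 0.0852
tcp [ 0.364  -0.4808  0.2303] F [-0.6  0.2 -0.2] psi 122.26 w [ 0.0003 -0.0005 -0.1597] s [0.2757 1.0315 0.0526] grip 0.0852 t 1.35
```

```bash
python3 -m jog '[0,0,-0.16,0.276,1,0.05,1, 0,0,-0.16,0.276,1,0.05,1, 0,0,-0.16,0.276,1,0.05,1, 0,0,-0.16,0.276,1,0.05,1, 0,0,-0.16,0.276,1,0.05,1, 0,0,-0.16,0.276,1,0.05,1, 0,0,-0.16,0.276,1,0.05,1]'
python3 - <<'E'
from h import *
go([0.509,-0.324,0.22],151)
cv2.imwrite('pics/w1.png',r.grab_frame('wrist')[:,:,::-1])
E
```

```text
clock: 2.05
tcp_pos: [0.5025, -0.3287, 0.2202]
orientation: [-0.787, -3.039, -0.001]
contact_force: [-0.0, -0.9, 0.5]
grip_width: 0.0855
tcp [ 0.5025 -0.3287  0.2202] F [-0.  -0.9  0.5] psi 150.95 w [-0.     -0.0007 -0.0003] s [-0.0168  0.0362  0.0008] grip 0.0855 t 2.05
```

View pics/w1.png

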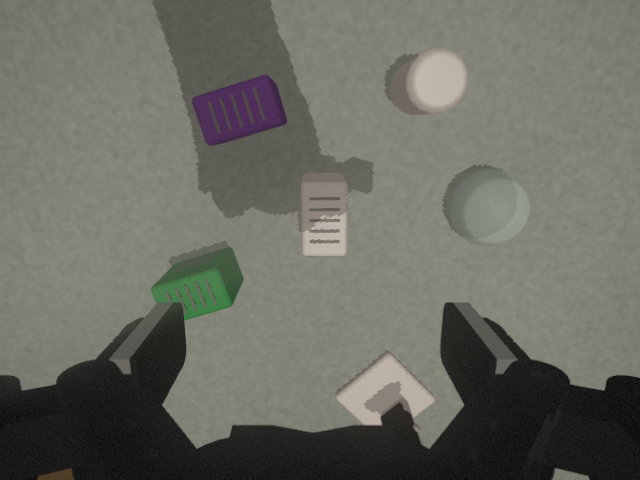

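Run:
```python
from h import *
im=cv2.imread('pics/w1.png'); crop(im,275,160,100,110,5.4,'pics/c4.png')
o=r.get_obs(); C=cam('wrist',o)
for P in ([.509,-.324],):
  pass
print(onplane(C,[(239,110),(196,290),(440,80),(490,205)],0.06).round(3), onplane(C,[(385,400)],0.0))
```

```text
[[ 0.415 -0.335  0.06 ]
 [ 0.51  -0.432  0.06 ]
 [ 0.464 -0.208  0.06 ]
 [ 0.558 -0.212  0.06 ]] [[ 0.70952354 -0.36097305  0.        ]]
```

View pics/c4.png

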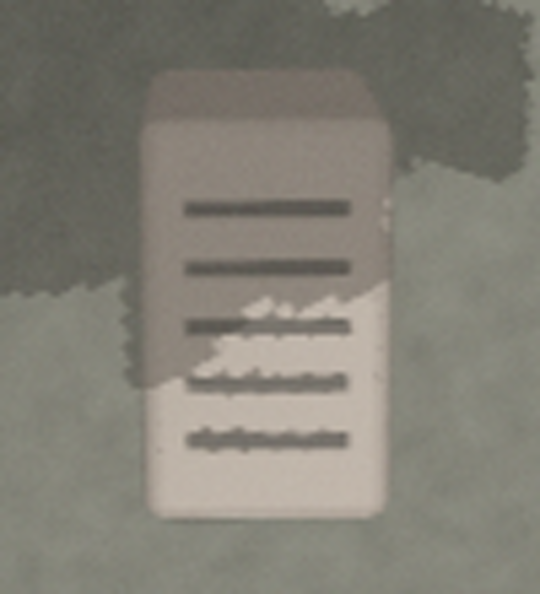

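The wrist crop shows the top face with corners at crop (143,120), (391,120), (387,518), (150,518), well aligned with the tool.

Run:
```python
from h import *
o=r.get_obs(); C=cam('wrist',o)
P=np.array([(143,120),(391,120),(387,518),(150,518)])/5.4+[275-.4,160-.4]
Q=onplane(C,P,0.06); print(Q.mean(0),np.linalg.norm(Q[1]-Q[0]),np.linalg.norm(Q[2]-Q[1]),np.linalg.norm(Q[2]-Q[3]))
for a,b in((0,3),(1,2),(0,1),(3,2)):
  d=Q[a]-Q[b]; print(np.degrees(np.arctan2(d[1],d[0])))
c=Q.mean(0)
go([c[0],c[1],0.09],151); go([c[0],c[1],0.025],151)
```

```text
[ 0.5094548  -0.32089892  0.06      ] 0.03255099277524862 0.05473311035209566 0.03257502187314223
151.47592896538492
151.50111051825027
-119.12786166248627
-119.12325527873993
tcp [ 0.5022 -0.3293  0.2202] F [-0.3 -0.7  0.6] psi 150.88 w [-0.0001 -0.0007 -0.0007] s [-0.0127  0.0546  0.651 ] grip 0.0856 t 2.1
tcp [ 0.5022 -0.3293  0.2202] F [-0.3 -0.7  0.6] psi 150.88 w [-0.0001 -0.0007 -0.0007] s [-0.0134  0.0546  0.976 ] grip 0.0856 t 2.1
```

```bash
python3 -m jog '[0,0,-0.002,-0.013,0.053,0.25,1, 0,0,-0.002,-0.013,0.053,0.5,1, 0,0,-0.002,-0.013,0.053,0.65,1, 0,0,-0.002,-0.013,0.053,0.65,1, 0,0,-0.002,-0.013,0.053,0.75,1, 0,0,-0.002,-0.013,0.053,0.85,1, 0,0,-0.002,-0.013,0.053,0.93,1, 0,0,-0.002,-0.013,0.053,0.975,1, 0,0,-0.002,-0.013,0.053,0.975,1]'
python3 - <<'E'
from h import *
go([0.5094,-0.3209,0.025],151.2)
E
```

```text
clock: 3.0
tcp_pos: [0.5087, -0.3215, 0.0249]
orientation: [-0.781, -3.04, -0.001]
contact_force: [0.1, -0.2, -0.3]
grip_width: 0.0853
tcp [ 0.5087 -0.3215  0.0249] F [ 0.1 -0.2 -0.3] psi 151.19 w [-0.0001 -0.001  -0.0001] s [-0.0017  0.0046 -0.0007] grip 0.0853 t 3.0
```

```bash
python3 -m jog '[0,0,0,0,0.004,0,0.5, 0,0,0,0,0.004,0,0.2, 0,0,0,0,0.004,0,0, 0,0,0,0,0.004,0,0, 0,0,0,0,0.004,0,0, 0,0,0,0,0.004,0,0, 0,0,0,0,0.004,0,0, 0,0,0,0,0.004,0,0]' 35
python3 - <<'E'
from h import *
go([0.5094,-0.3209,0.025],151.2)
E
```

```text
clock: 3.8
tcp_pos: [0.5096, -0.3212, 0.0256]
orientation: [-0.781, -3.041, 0.0]
contact_force: [-0.6, -0.1, 5.9]
grip_width: 0.0335
tcp [ 0.5096 -0.3212  0.0256] F [-0.6 -0.1  5.9] psi 151.18 w [-0.0002 -0.0006 -0.0001] s [0.0014 0.0008 0.003 ] grip 0.0335 t 3.8
```

```bash
python3 -m jog '[0,0,0,0,0,-0.1,0, 0,0,0,0,0,-0.3,0, 0,0,0,0,0,-0.5,0, 0,0,0,0,0,-0.7,0, 0,0,0,0,0,-0.85,0, 0,0,0,0,0,-0.85,0]'
python3 - <<'E'
from h import *
cv2.imwrite('pics/w2.png',r.grab_frame('wrist')[:,:,::-1])
go([0.541,0.067,0.195],186.7)
E
```

```text
clock: 4.4
tcp_pos: [0.5124, -0.3221, 0.2002]
orientation: [0.78, 3.037, -0.004]
contact_force: [-0.1, 0.0, -1.1]
grip_width: 0.0337
tcp [ 0.5109 -0.3217  0.1976] F [-0.2  0.3 -1.6] psi 151.18 w [-0.0005  0.0005 -0.1973] s [0.805  1.7751 0.0095] grip 0.0336 t 4.45
```

View pics/w2.png

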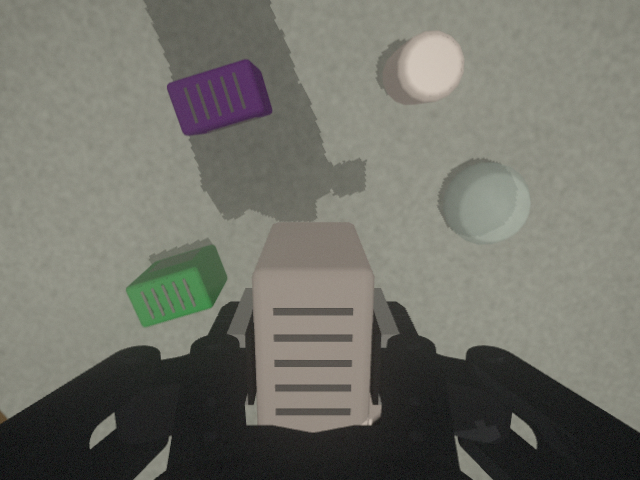

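Cartridge firmly held and centred in the jaws (columns 255–373), square to them. Next I stop beside the console for a close look at the cradle.

```bash
python3 -c "
from h import *
go([0.618,-0.075,0.25],186.7)"
```

```text
tcp [ 0.5109 -0.3217  0.1976] F [-0.2  0.3 -1.6] psi 151.18 w [-0.0005  0.0005 -0.1973] s [ 0.1249  1.3384 -0.2637] grip 0.0336 t 4.45
```

```bash
python3 -m jog '[0,0,-0.05,0.03,0.25,-0.1,0, 0,0,-0.1,0.06,0.5,-0.2,0, 0,0,-0.15,0.09,0.75,-0.26,0, 0,0,-0.197,0.12,0.96,-0.26,0, 0,0,-0.197,0.12,0.96,-0.26,0, 0,0,-0.197,0.12,0.96,-0.26,0]'; python3 -c "
from h import *
go([0.618,-0.075,0.25],186.7)"
```

```text
clock: 5.05
tcp_pos: [0.5819, -0.1397, 0.2477]
orientation: [0.188, -3.135, 0.001]
contact_force: [0.3, -1.0, -2.2]
grip_width: 0.034
tcp [ 0.5819 -0.1397  0.2477] F [ 0.3 -1.  -2.2] psi -173.15 w [-0.0002 -0.0004  0.0008] s [-0.2176  0.2995 -0.0118] grip 0.034 t 5.05
```

```bash
python3 -m jog '[0,0,0,-0.2,0.28,0,0, 0,0,0,-0.2,0.28,0,0, 0,0,0,-0.2,0.28,0,0, 0,0,0,-0.2,0.28,0,0]'
python3 - <<'E'
from h import *
o=r.get_obs(); cv2.imwrite('pics/w3.png',r.grab_frame('wrist')[:,:,::-1]); np.save('w3.npy',np.r_[o['tcp_pos'],o['orientation']])
print(o['tcp_pos'])
E
```

```text
clock: 5.45
tcp_pos: [0.6141, -0.0811, 0.2461]
orientation: [0.184, -3.132, 0.002]
contact_force: [-0.5, -0.6, -1.2]
grip_width: 0.0335
[ 0.61405617 -0.08111732  0.24606954]
```

View pics/w3.png

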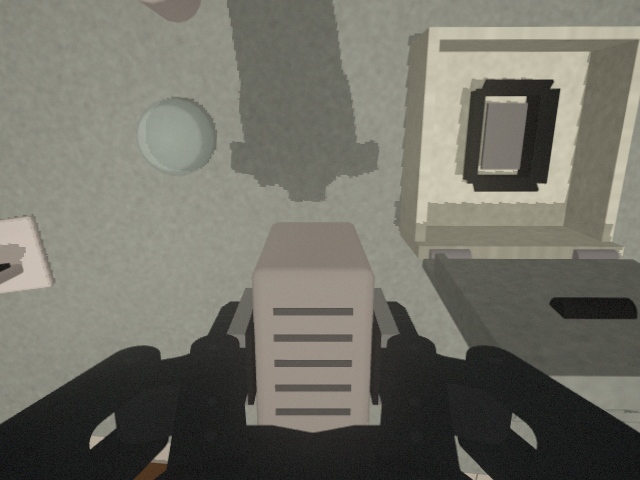

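Good view: the cradle ring is near (512,135), the console front rim at the top and the lid at the lower right. Enlarging.

Run:
```python
from h import *
im=cv2.imread('pics/w3.png'); crop(im,450,65,120,140,4.2,'pics/c5.png')
```

```text
(no output)
```

View pics/c5.png

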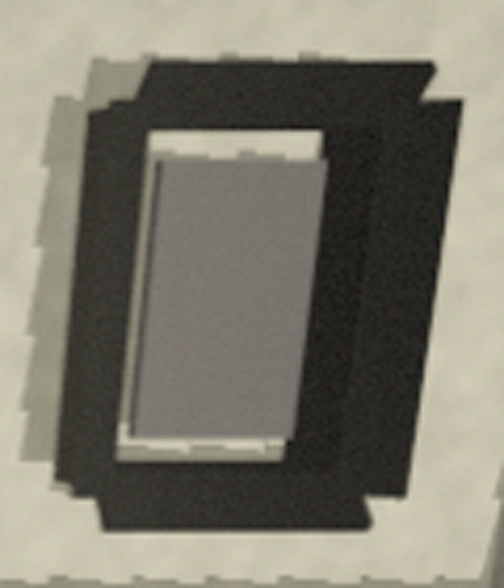

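Run:
```python
from h import *
v=np.load('w3.npy'); C=cam('wrist',dict(tcp_pos=v[:3],orientation=v[3:]))
P=np.array([(90,108),(57,487),(462,98),(407,497),(155,62),(435,62),(103,530),(370,530)])/4.2+[450-.4,65-.4]
Q=onplane(C,P,0.038)[:,:2]
yaw=[np.degrees(np.arctan2(*(Q[i]-Q[j])[::-1])) for i,j in((1,0),(3,2))]+[np.degrees(np.arctan2(*(Q[i]-Q[j])[::-1]))-90 for i,j in((5,4),(7,6))]
print('yaw',yaw)
for y in (6.3,6.7,np.mean(yaw)):
  a=np.radians(y); ex=np.array([np.cos(a),np.sin(a)]); ey=np.array([-ex[1],ex[0]])
  yl=Q[[0,1]].mean(0)@ey; yr=Q[[2,3]].mean(0)@ey; xf=Q[[4,5]].mean(0)@ex; xb=Q[[6,7]].mean(0)@ex
  print(y,'size',xb-xf,yr-yl,'centre',ex*(xb+xf)/2+ey*(yl+yr)/2)
# plate z 22 (shaded): centre
P=np.array([(158,160),(327,160),(295,438),(130,438)])/4.2+[450-.4,65-.4]
print('plate',onplane(C,P,0.022)[:,:2].mean(0))
# top camera with fresh frame model overlay check
for c,y in (((.541,.067),6.7),):
  for n in('top','scene'):
    print(n,proj(cam(n),[cons(c,y,p) for p in((-41,30,38),(-41,-30,38),(41,-30,38),(41,30,38))]).round(1).tolist())
```

```text
yaw [np.float64(7.034974630482969), np.float64(7.09016612119866), np.float64(6.523693513506089), np.float64(6.666072577408357)]
6.3 size 0.08628570260609114 0.06815372992730614 centre [0.54260364 0.07052834]
6.7 size 0.08628488657854283 0.06815381390967801 centre [0.54261866 0.07053122]
6.828726710649018 size 0.08628372950633656 0.06815313443083434 centre [0.54262348 0.07053219]
plate [0.54245886 0.07252692]
top [[270.6, 264.2], [295.9, 260.7], [291.2, 226.4], [266.1, 229.9]]
scene [[372.8, 233.8], [348.7, 239.1], [359.2, 267.7], [384.2, 262.0]]
```

```bash
python3 -c "
from h import *
go(cons((.542,.069),6.75,(-5,-150,240)),186.75)
go(cons((.542,.069),6.75,(0,0,160)),186.75)"
```

```text
tcp [ 0.614  -0.0819  0.2463] F [ 0.6 -0.1 -0.6] psi -173.34 w [-0.0005 -0.0012 -0.0005] s [0.2938 0.0411 0.0323] grip 0.0337 t 5.5
tcp [ 0.614  -0.0819  0.2463] F [ 0.6 -0.1 -0.6] psi -173.34 w [-0.0005 -0.0012 -0.0005] s [0.2685 0.7917 0.4312] grip 0.0337 t 5.5
```

```bash
python3 -m jog '[0,0,0,0.28,0.04,0,0, 0,0,0,0.28,0.04,0,0, 0,0,0,0.28,0.3,0,0, 0,0,0,0.27,0.5,0,0, 0,0,0,0.27,0.7,0,0, 0,0,0,0.27,0.79,0.15,0, 0,0,0,0.268,0.79,0.3,0, 0,0,0,0.268,0.79,0.4,0, 0,0,0,0.268,0.79,0.4,0, 0,0,0,0.268,0.79,0.4,0]'
python3 - <<'E'
from h import *
go(cons((.542,.069),6.75,(0,0,75)),186.75)
cv2.imwrite('pics/w4.png',r.grab_frame('wrist')[:,:,::-1])
s=r.grab_frame('scene')[:,:,::-1];cv2.imwrite('pics/s4.png',s)
crop(s,300,140,160,150,4,'pics/c6.png')
t=r.grab_frame('top')[:,:,::-1];cv2.imwrite('pics/t4.png',t)
crop(t,220,160,130,140,4,'pics/c7.png')
E
```

```text
clock: 6.5
tcp_pos: [0.5423, 0.0672, 0.1664]
orientation: [0.178, -3.132, 0.003]
contact_force: [0.4, -0.4, -1.0]
grip_width: 0.0338
tcp [0.5423 0.0672 0.1664] F [ 0.4 -0.4 -1. ] psi -173.48 w [-0.0006 -0.0014 -0.0013] s [-0.0016  0.0098  0.4572] grip 0.0338 t 6.5
```

View pics/c6.png

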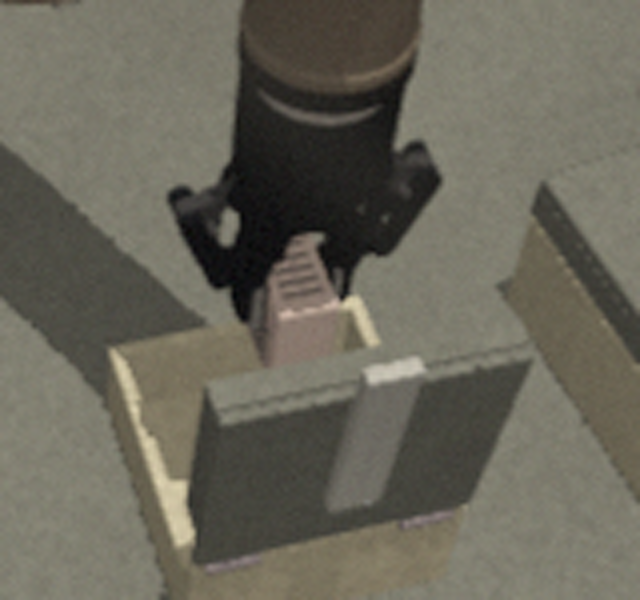

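View pics/w4.png

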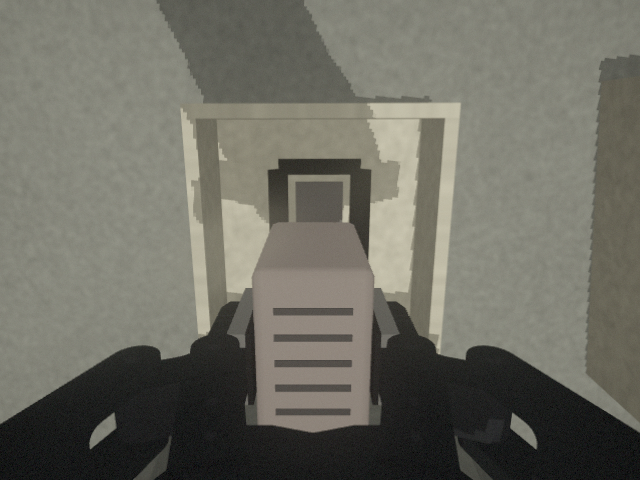

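View pics/c7.png

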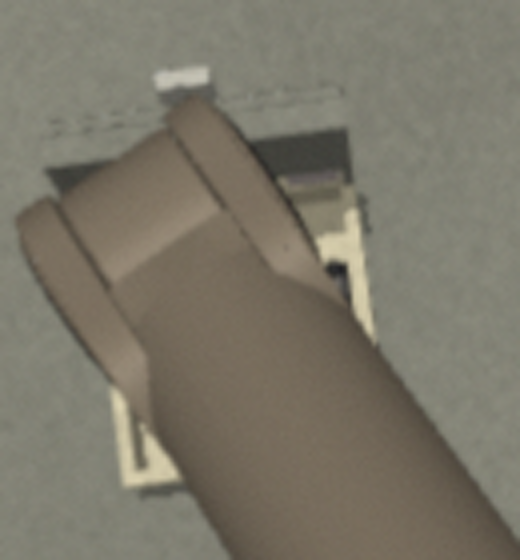

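Run:
```python
from h import *
C=cam('top')
for z in (.25,.35,.45,.55): print(z,((proj(C,[[.5423,.0672,z]])-[220,160])*4).round(0), ((proj(C,[cons((.542,.069),6.75,(85,0,z*1000))])-[220,160])*4).round(0),onplane(C,[(220+115/4,160+120/4),(220+180/4,160+97/4),(220+20/4,160+215/4)],z)[:,:2].round(3).tolist())
o=r.get_obs(); W=cam('wrist',o)
ri=R.from_rotvec(o['orientation']).as_matrix()
tl=lambda px,z:((onplane(W,px,z)-o['tcp_pos'])@ri).round(4)
zb=o['tcp_pos'][2]-.0256
print('cradle front edge, left,right (z38)',tl([(279,160),(361,160),(269,170),(371,170),(268,230),(371,230)],.038))
print('plate',tl([(296,182),(342,182)],.022))
print('cart bottom',tl([(272,223),(355,223)],zb)); print('cart top',tl([(254,268),(372,268),(257,425),(371,425)],zb+.06))
print('well rim',tl([(182,110),(460,104)],.06))
```

```text
0.25 [[216. 308.]] [[190. 141.]] [[0.638, 0.117], [0.649, 0.084], [0.591, 0.165]]
0.35 [[200. 289.]] [[172. 107.]] [[0.621, 0.105], [0.631, 0.075], [0.578, 0.149]]
0.45 [[180. 265.]] [[149.  65.]] [[0.604, 0.093], [0.613, 0.066], [0.565, 0.133]]
0.55 [[155. 237.]] [[121.  14.]] [[0.586, 0.082], [0.595, 0.057], [0.552, 0.117]]
cradle front edge, left,right (z38) [[ 0.0412 -0.0192  0.1297]
 [ 0.0412  0.0324  0.1296]
 [ 0.0349 -0.0256  0.1297]
 [ 0.0349  0.0389  0.1296]
 [-0.0042 -0.0273  0.1297]
 [-0.0042  0.0403  0.1296]]
plate [[ 0.0251 -0.0092  0.1457]
 [ 0.0251  0.0218  0.1456]]
cart bottom [[ 0.0251 -0.0144  0.0257]
 [ 0.0251  0.0191  0.0256]]
cart top [[ 0.0269 -0.0137 -0.0343]
 [ 0.0269  0.0178 -0.0344]
 [-0.0223 -0.0145 -0.0344]
 [-0.0223  0.0193 -0.0345]]
well rim [[ 0.0707 -0.0712  0.1079]
 [ 0.0739  0.0842  0.1076]]
```

Relative measurement in the wrist view: the cradle centre is at about +6.5 mm in tool y and the held cartridge at +2.3 mm, so I shift about 3.5 mm in y and leave x as it is. Then I lower.

```bash
python3 -m jog '[0,-0.0014,-0.0015,0,0.018,0,0, 0,-0.0014,-0.0015,0,0.018,0.15,0, 0,-0.0014,-0.0015,0,0.018,0.3,0, 0,-0.0014,-0.0015,0,0.018,0.4,0, 0,-0.0014,-0.0015,0,0.018,0.47,0, 0,-0.0014,-0.0015,0,0.018,0.52,0, 0,-0.0014,-0.0015,0,0.018,0.55,0, 0,-0.0014,-0.0015,0,0.018,0.57,0, 0,-0.0014,-0.0015,0,0.018,0.57,0, 0,-0.0014,-0.0015,0,0.018,0.57,0]'
python3 - <<'E'
from h import *
go(cons((.542,.0705),6.75,(0,0,47.5)),186.75)
cv2.imwrite('pics/w5.png',r.grab_frame('wrist')[:,:,::-1])
E
```

```text
clock: 7.65
tcp_pos: [0.5431, 0.0718, 0.0542]
orientation: [-0.187, 3.132, -0.002]
contact_force: [0.4, -0.9, -1.0]
grip_width: 0.0335
tcp [0.5431 0.0718 0.0542] F [ 0.4 -0.9 -1. ] psi -173.16 w [-0.0005  0.0012  0.0005] s [ 0.0062 -0.0055  0.0335] grip 0.0335 t 7.65
```

View pics/w5.png

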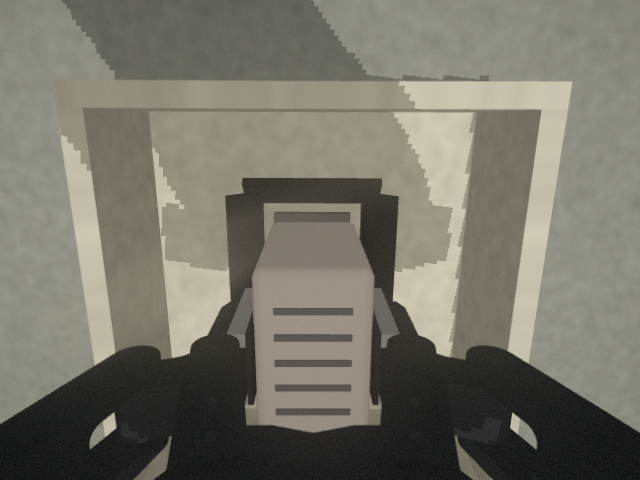

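The cartridge's lower edge (cols 272–355) is centred in the cradle opening (264–362), with no contact force. I lower the last 7 mm slowly.

```bash
python3 -m jog '[0,0,0,0,0,0.01,0, 0,0,0,0,0,0.02,0, 0,0,0,0,0,0.027,0, 0,0,0,0,0,0.032,0, 0,0,0,0,0,0.032,0]'; python3 -m jog '[0,0,0,0,0,0.003,0, 0,0,0,0,0,0.003,0]'
```

```text
clock: 8.2
tcp_pos: [0.543, 0.0717, 0.0478]
orientation: [-0.187, 3.132, -0.002]
contact_force: [-0.4, -0.2, 1.1]
grip_width: 0.0338
clock: 8.4
tcp_pos: [0.5431, 0.0717, 0.0473]
orientation: [-0.187, 3.132, -0.003]
contact_force: [-0.6, -0.1, 1.8]
grip_width: 0.0339
```

```bash
python3 -m jog '[0,0,0,0,0,0.002,0, 0,0,0,0,0,0.002,0.5, 0,0,0,0,0,0.002,0.6, 0,0,0,0,0,0.002,0.65, 0,0,0,0,0,0.002,0.65]'
python3 - <<'E'
from h import *
cv2.imwrite('pics/w6.png',r.grab_frame('wrist')[:,:,::-1])
E
```

```text
clock: 8.9
tcp_pos: [0.5431, 0.0718, 0.0469]
orientation: [-0.187, 3.132, -0.002]
contact_force: [0.4, 0.2, -0.2]
grip_width: 0.0553
```

View pics/w6.png

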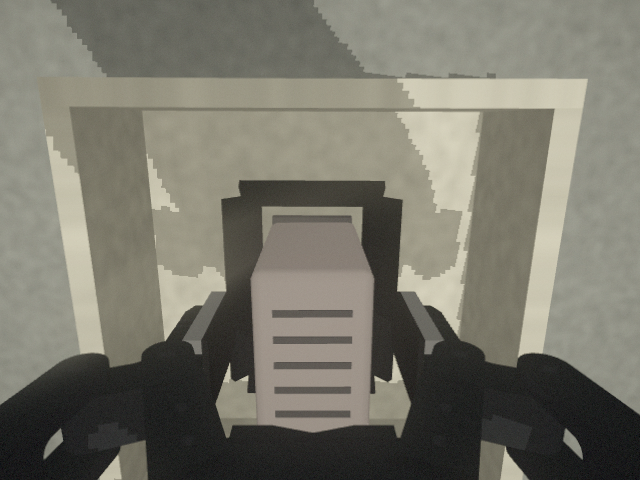

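Released; the cartridge stands centred. I retreat straight up.

```bash
python3 -m jog '[0,0,0,0,0,-0.05,0.65, 0,0,0,0,0,-0.15,0.65, 0,0,0,0,0,-0.3,0.65, 0,0,0,0,0,-0.55,0.65, 0,0,0,0,0,-0.8,0.65, 0,0,0,0,0,-1,0.5, 0,0,0,0,0,-1,0, 0,0,0,0,0,-1,0]'
python3 - <<'E'
from h import *
cv2.imwrite('pics/w7.png',r.grab_frame('wrist')[:,:,::-1])
go(cons((.542,.0705),6.75,(0,0,345)),186.75)
th=1.66
for s,h in((175,18),(190,18)): print(85-s*np.cos(th)+h*np.sin(th),78+s*np.sin(th)+h*np.cos(th))
E
```

```text
clock: 9.75
tcp_pos: [0.5427, 0.072, 0.2482]
orientation: [-0.187, 3.13, -0.003]
contact_force: [-1.1, 0.2, -0.9]
grip_width: 0.0147
tcp [0.5419 0.0717 0.2468] F [-0.2  0.4 -1.3] psi -173.16 w [-0.0008  0.0012  0.0005] s [-0.0017 -0.0072 -0.4909] grip 0.0074 t 9.8
118.51837978237798 250.70066073053766
119.85466103642486 265.64102057928574
```

View pics/w7.png

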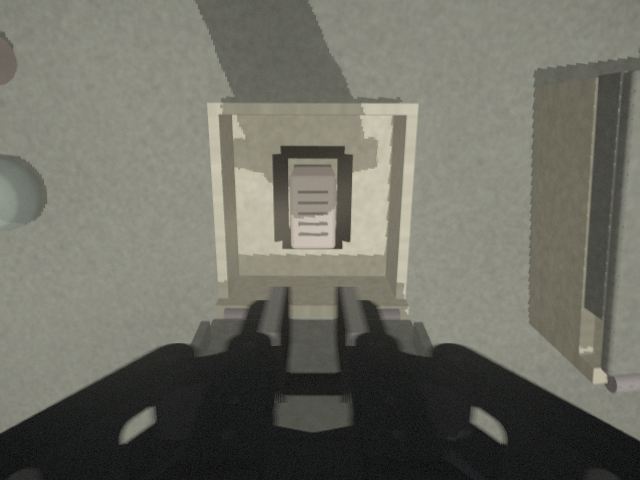

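The cartridge sits upright in the cradle at (313,205), long side front to back. Next: over the lid to behind the lever, fingers shut.

```bash
python3 -m jog '[0,0,0,0,0,-0.25,0, 0,0,0,0,0,-0.49,0, 0,0,0,0,0,-0.49,0, 0,0,0,-0.2,-0.007,-0.49,0, 0,0,0,-0.4,-0.007,-0.49,0, 0,0,0,-0.6,-0.007,-0.49,0, 0,0,0,-0.8,-0.007,-0.49,0, 0,0,0,-0.8,-0.007,-0.49,0, 0,0,0,-0.8,-0.007,-0.49,0]'
python3 - <<'E'
from h import *
cv2.imwrite('pics/w8.png',r.grab_frame('wrist')[:,:,::-1])
s=r.grab_frame('scene')[:,:,::-1];crop(s,300,110,170,170,3.5,'pics/c8.png')
go(cons((.542,.0705),6.75,(155,0,248)),186.75)
E
```

```text
clock: 10.7
tcp_pos: [0.7002, 0.09, 0.3421]
orientation: [0.189, -3.135, 0.003]
contact_force: [-0.4, -0.1, -0.9]
grip_width: -0.0001
tcp [0.6995 0.0899 0.3442] F [-0.4  0.2 -0.1] psi -173.1 w [-0.0008  0.0005  0.0008] s [ 0.019  -0.0023  0.4811] grip 0.0001 t 10.8
```

View pics/w8.png

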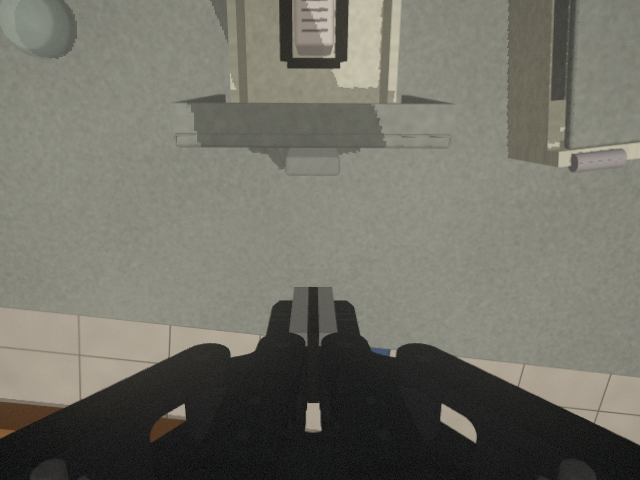

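View pics/c8.png

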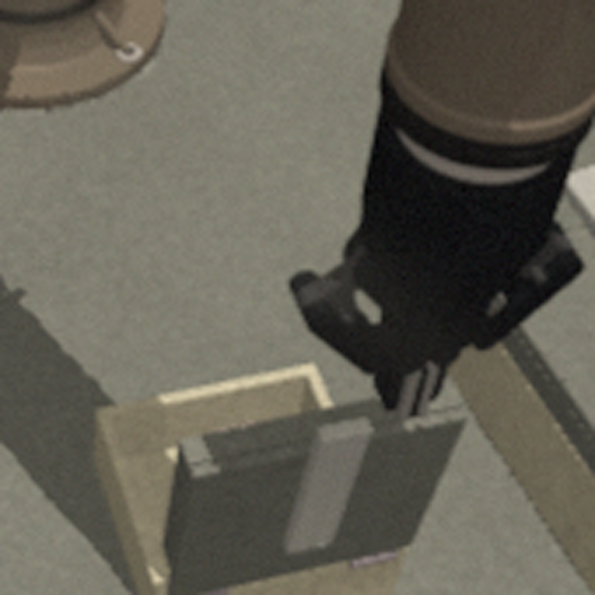

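```bash
python3 -m jog '[0,0,0,0.019,-0.002,0.2,0, 0,0,0,0.019,-0.002,0.4,0, 0,0,0,0.019,-0.002,0.48,0, 0,0,0,0.019,-0.002,0.48,0, 0,0,0,0.019,-0.002,0.48,0]'
cat >> h.py <<'E'
def arc(degs,c=(.542,.0705),yaw=6.75,s=172,w=11):
    o=r.get_obs(); Rt=R.from_rotvec(o['orientation']).as_matrix()
    for d in degs:
        t=np.radians(d); p=cons(c,yaw,(85-s*np.cos(t)+18*np.sin(t)+w,0,78+s*np.sin(t)+18*np.cos(t)))
        print(d,(Rt.T@(p-o['tcp_pos'])/.2).round(3),p.round(3))
E
python3 - <<'E'
from h import *
go(cons((.542,.0705),6.75,(155,0,248)),186.75)
arc([95,90,85,80,75,70,65,60,55,50,45])
E
```

```text
clock: 11.3
tcp_pos: [0.6964, 0.089, 0.2501]
orientation: [-0.189, 3.132, -0.003]
contact_force: [0.1, -0.4, 1.7]
grip_width: -0.0001
tcp [0.6964 0.089  0.2501] F [ 0.1 -0.4  1.7] psi -173.1 w [-0.0008  0.0011  0.0008] s [ 0.0024 -0.0012  0.0104] grip -0.0001 t 11.3
95 [ 0.133 -0.001  0.011] [0.67  0.086 0.248]
90 [ 0.207 -0.001 -0.   ] [0.655 0.084 0.25 ]
85 [ 0.283 -0.    -0.005] [0.64  0.082 0.251]
80 [ 0.358 -0.    -0.003] [0.625 0.08  0.251]
75 [ 0.433 -0.     0.005] [0.61  0.079 0.249]
70 [0.507 0.    0.02 ] [0.596 0.077 0.246]
65 [0.579 0.    0.041] [0.581 0.075 0.241]
60 [0.65  0.001 0.068] [0.567 0.074 0.236]
55 [0.717 0.001 0.102] [0.554 0.072 0.229]
50 [0.782 0.001 0.141] [0.541 0.07  0.221]
45 [0.842 0.001 0.186] [0.529 0.069 0.212]
```

```bash
python3 -m jog '[0,0,0,0.08,0,0.01,0, 0,0,0,0.13,0,0.011,0, 0,0,0,0.17,0,0.005,0, 0,0,0,0.207,0,0,0, 0,0,0,0.245,0,-0.003,0, 0,0,0,0.283,0,-0.005,0, 0,0,0,0.32,0,-0.005,0, 0,0,0,0.358,0,-0.003,0, 0,0,0,0.395,0,0,0, 0,0,0,0.433,0,0.005,0, 0,0,0,0.47,0,0.012,0, 0,0,0,0.507,0,0.02,0]'
python3 - <<'E'
from h import *
s=r.grab_frame('scene')[:,:,::-1];crop(s,300,110,170,170,3.5,'pics/c9.png')
arc([70,65,60,55,50,45,40,35,30,25,20,15,10])
E
```

```text
clock: 12.5
tcp_pos: [0.595, 0.0767, 0.2456]
orientation: [-0.189, 3.133, -0.003]
contact_force: [2.5, 1.0, 3.4]
grip_width: 0.0002
70 [-0.01  -0.    -0.003] [0.596 0.077 0.246]
65 [0.062 0.    0.018] [0.581 0.075 0.241]
60 [0.133 0.001 0.046] [0.567 0.074 0.236]
55 [0.2   0.001 0.079] [0.554 0.072 0.229]
50 [0.265 0.001 0.119] [0.541 0.07  0.221]
45 [0.325 0.001 0.164] [0.529 0.069 0.212]
40 [0.382 0.002 0.214] [0.518 0.068 0.202]
35 [0.434 0.002 0.268] [0.508 0.066 0.191]
30 [0.481 0.002 0.327] [0.498 0.065 0.18 ]
25 [0.523 0.003 0.39 ] [0.49  0.064 0.167]
20 [0.559 0.003 0.456] [0.483 0.064 0.154]
15 [0.589 0.003 0.525] [0.477 0.063 0.14 ]
10 [0.613 0.004 0.597] [0.472 0.062 0.126]
```

View pics/c9.png

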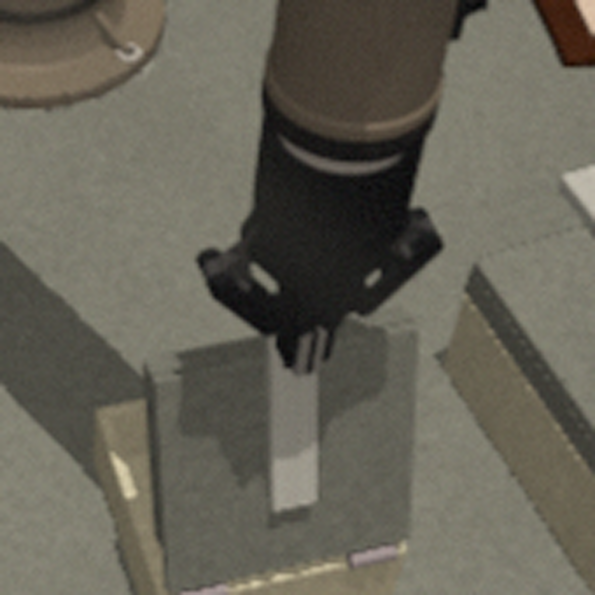

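The lid is following, with contact force around 4 N. Continuing along the arc.

```bash
python3 -m jog '[0,0,0,0.03,0,0.008,0, 0,0,0,0.062,0,0.018,0, 0,0,0,0.1,0,0.032,0, 0,0,0,0.133,0,0.046,0, 0,0,0,0.167,0,0.062,0, 0,0,0,0.2,0.001,0.079,0, 0,0,0,0.233,0.001,0.098,0, 0,0,0,0.265,0.001,0.119,0, 0,0,0,0.295,0.001,0.14,0, 0,0,0,0.325,0.001,0.164,0, 0,0,0,0.354,0.001,0.188,0, 0,0,0,0.382,0.001,0.214,0]'
python3 - <<'E'
from h import *
w=r.grab_frame('wrist')[:,:,::-1];cv2.imwrite('pics/w10.png',w)
arc([40,35,30,25,20,15,10,5,0])
E
```

```text
clock: 13.75
tcp_pos: [0.5174, 0.0674, 0.2018]
orientation: [-0.189, 3.134, -0.005]
contact_force: [0.9, 0.2, 2.8]
grip_width: 0.0001
40 [-0.009  0.002 -0.008] [0.518 0.068 0.202]
35 [0.042 0.002 0.047] [0.508 0.066 0.191]
30 [0.089 0.002 0.106] [0.498 0.065 0.18 ]
25 [0.131 0.003 0.169] [0.49  0.064 0.167]
20 [0.167 0.003 0.235] [0.483 0.064 0.154]
15 [0.197 0.003 0.305] [0.477 0.063 0.14 ]
10 [0.221 0.004 0.376] [0.472 0.062 0.126]
5 [0.238 0.004 0.45 ] [0.469 0.062 0.111]
0 [0.249 0.004 0.524] [0.467 0.062 0.096]
```

View pics/w10.png

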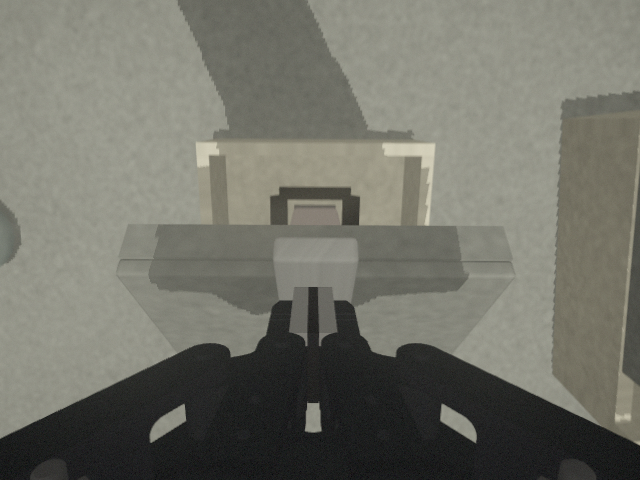

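Fingers centred on the lever (col 313). Continuing.

```bash
python3 -m jog '[0,0,0,0.018,0.001,0.02,0, 0,0,0,0.042,0.002,0.047,0, 0,0,0,0.066,0.002,0.076,0, 0,0,0,0.089,0.002,0.106,0, 0,0,0,0.11,0.002,0.137,0, 0,0,0,0.131,0.003,0.169,0, 0,0,0,0.15,0.003,0.202,0, 0,0,0,0.167,0.003,0.235,0, 0,0,0,0.183,0.003,0.27,0, 0,0,0,0.197,0.003,0.305,0, 0,0,0,0.21,0.003,0.34,0, 0,0,0,0.221,0.003,0.376,0]'
python3 - <<'E'
from h import *
w=r.grab_frame('wrist')[:,:,::-1];cv2.imwrite('pics/w11.png',w)
arc([10,7,5,2,0,-2])
E
```

```text
clock: 15.0
tcp_pos: [0.4718, 0.0622, 0.125]
orientation: [0.19, -3.135, 0.005]
contact_force: [0.1, -0.9, 2.9]
grip_width: -0.0001
10 [-0.006  0.001 -0.008] [0.472 0.062 0.126]
7 [0.006 0.001 0.036] [0.47  0.062 0.117]
5 [0.012 0.001 0.066] [0.469 0.062 0.111]
2 [0.019 0.001 0.11 ] [0.467 0.062 0.102]
0 [0.023 0.001 0.14 ] [0.467 0.062 0.096]
-2 [0.025 0.001 0.17 ] [0.466 0.062 0.09 ]
```

View pics/w11.png

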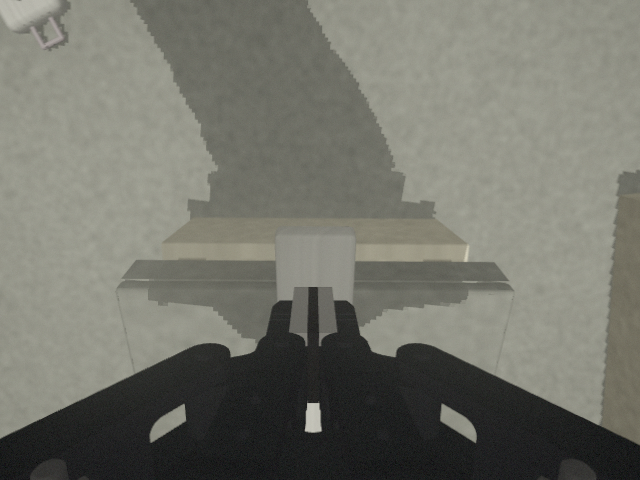

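```bash
python3 -m jog '[0,0,0,0.004,0,0.02,0, 0,0,0,0.008,0,0.04,0, 0,0,0,0.012,0,0.065,0, 0,0,0,0.016,0,0.09,0, 0,0,0,0.02,0,0.11,0, 0,0,0,0.022,0,0.125,0, 0,0,0,0.022,0,0.125,0]'; python3 -m jog '[0,0,0,0,0,0.008,0, 0,0,0,0,0,0.014,0, 0,0,0,0,0,0.014,0]'
```

```text
clock: 15.75
tcp_pos: [0.4667, 0.0614, 0.0986]
orientation: [0.191, -3.134, 0.005]
contact_force: [-0.1, -0.1, -0.0]
grip_width: -0.0002
clock: 16.05
tcp_pos: [0.4666, 0.0614, 0.0961]
orientation: [0.191, -3.134, 0.005]
contact_force: [-3.3, 0.3, 6.5]
grip_width: -0.0002
```

```bash
python3 -m jog '[0,0,0,0,0,0.005,0, 0,0,0,0,0,0.01,0, 0,0,0,0,0,0.01,0]'; python3 -m jog '[0,0,0,0,0,0.005,0, 0,0,0,0,0,0.01,0, 0,0,0,0,0,0.01,0]'
```

```text
clock: 16.35
tcp_pos: [0.4667, 0.0614, 0.0958]
orientation: [0.19, -3.134, 0.009]
contact_force: [-9.2, -2.2, 27.6]
grip_width: -0.0004
clock: 16.65
tcp_pos: [0.4667, 0.0614, 0.0958]
orientation: [0.19, -3.134, 0.013]
contact_force: [-10.9, -2.2, 30.7]
grip_width: 0.0002
```

A hard stop at z = 0.0958, where 0.096 was expected for a shut lid. I back off and check.

```bash
python3 -m jog '[0,0,0,0,0,-0.1,0, 0,0,0,0,0,-0.3,0, 0,0,0,0,0,-0.6,0, 0,0,0,0.3,0,-0.9,0, 0,0,0,0.5,0,-0.9,0, 0,0,0,0.5,0,-0.9,0, 0,0,0,0.5,0,-0.9,0]'
python3 - <<'E'
from h import *
s=r.grab_frame('scene')[:,:,::-1];cv2.imwrite('pics/s12.png',s);crop(s,300,180,160,130,5,'pics/c12.png')
t=r.grab_frame('top')[:,:,::-1];cv2.imwrite('pics/t12.png',t)
print(r.get_obs()['contact_force'])
c=(.542,.0705)
print('shut: lid front top corners, lever end',proj(cam('scene'),[cons(c,6.75,p) for p in((-77,78,86),(-77,-78,86),(-105,0,96),(85,78,86),(85,-78,86))]).round(0).tolist())
E
```

```text
clock: 17.35
tcp_pos: [0.3663, 0.0499, 0.2771]
orientation: [-0.188, 3.135, -0.021]
contact_force: [0.5, 0.1, 0.0]
grip_width: -0.0002
[ 0.2285574  -0.0321536  -0.70578648]
shut: lid front top corners, lever end [[391.0, 206.0], [327.0, 219.0], [356.0, 201.0], [416.0, 262.0], [347.0, 278.0]]
```

View pics/c12.png

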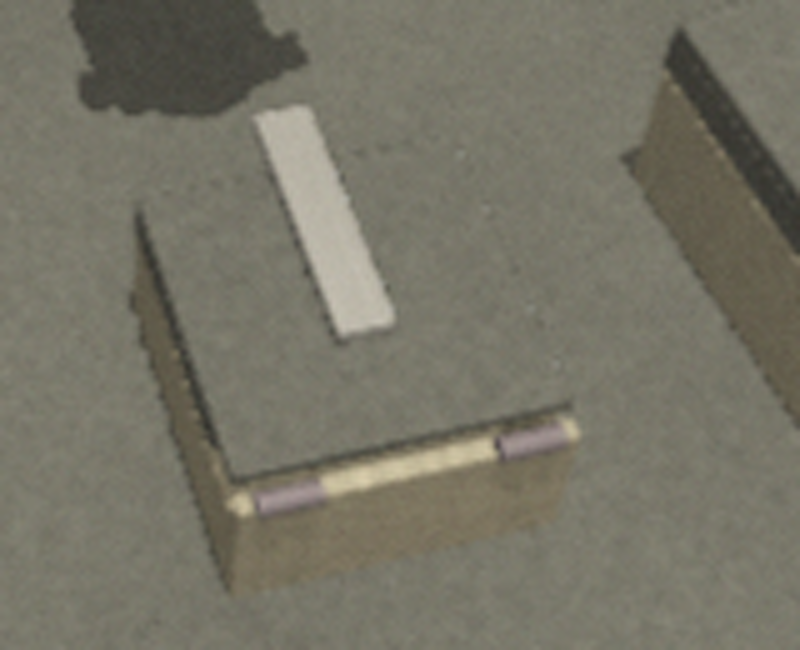

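View pics/t12.png

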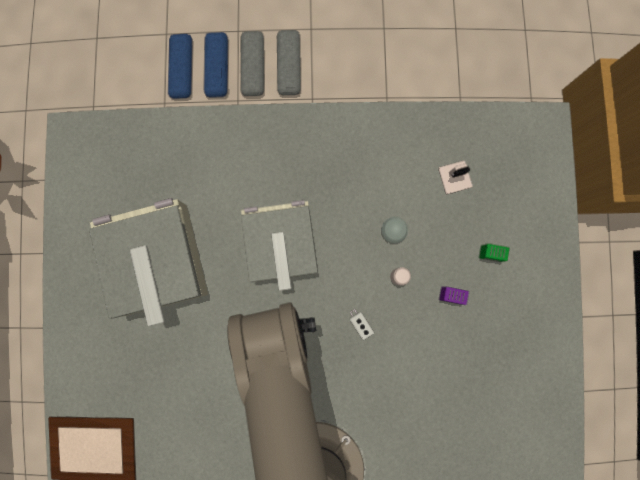

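The lid is shut: the lever end is at crop (283,107) against a predicted (280,105), and the front corner at (138,205) against (135,195). The bystanders have not moved and the arm is clear.

```bash
python3 -c "
from bench import r
print(r.hand_in(), r.get_obs()['clock'])"
```

```text
the job is handed in; nothing more can be done
the job is handed in; nothing more can be done
```

The white cartridge is standing in the smaller console's cradle, long side front to back, and the lid is shut on it. I set it down at about 2 N before letting go. I then pushed the lid down by its lever to a hard stop at z = 0.0958 m (0.096 expected), backed the arm off and handed in after about 17.5 s.

**Last checks:**
- After the arm backed off, the lid stayed shut. In the scene image the lever end and front corner were within about 2 px of where a shut lid should be.
- The bystanders had not moved, and the wrist force was about 0 N.
- The peak push was about 33 N, at the fingertips against the closed stop.

**Disagreement:** the top and wrist cameras differed by about 3 mm in y. I settled this by measuring the cartridge against the cradle in the wrist view, and it went in without touching the sides.

**Not checked directly:** with the lid shut I could not see the cartridge, so I infer that it was pressed home from the lid closing fully.

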